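# Pack the small reagent bottle in its safety carrier and snap the lid on

## Robot

A 6-joint arm with a two-finger parallel gripper is mounted at the origin on a cart in front of the work surface, level with it; the furniture and walls round the work are solid. World frame = base frame: x ahead of the robot, y to its left, z up, the work surface at z = 0. Lengths are in m, angles in rad, forces in N, time in s.
With the tool pointing down it reaches from about 0.325 to 0.85 m from the base axis. Payload 4.4 kg.
Tool frame: the origin (TCP) lies between the finger pads; the fingertips stand 14 mm ahead of it and the grasp point (between the pads) lies 5 mm behind it (r.tip_reach is the distance from the TCP to the fingertips, in m); z points along the fingers, y is the line along which they close (so a half turn about z gives the same grasp; the last joint's range is limited). The gripper opens to 94 mm and grips with 3 to 60 N. Pads are 16 mm wide; open, the fingers measure 119 mm over their backs; the gripper's body (75 mm by 177 mm) begins 78 mm behind the grasp point.
Start: joints at [-1.308, 0.207, 1.542, -0, 1.393, -0.15], TCP at [0.231, -0.527, 0.219] pointing down, gripper open.
Joint ranges: [-2.73, 2.73], [-0.86, 2.22], [0.23, 2.46], [-1.11, 4.25], [0.08, 2.63], [-2.82, 2.82]. Speed limits (rad/s): [2.79, 2.79, 3.14, 3.14, 3.14, 3.14].

## Interface

Orientations are given as a unit quaternion [x, y, z, w].
In Python, from workcell import r, vision, find_in, outline_of gives the robot as it stands. The module is installed in compiled form; this text tells all that it offers.
- The arm moves only by the tool step_arm, never from a script. Its argument "steps" is a list of rows, each a list of 7 numbers: the shift along the tool's x, y, z normalised to -1 to 1, where 1 is 0.8 m, then the turn, a rotation vector about the tool's x, y, z normalised to -1 to 1, where 1 is pi/4 rad, then the opening, from 0 (shut) to 1 (fully open). A call has 1 to 10 rows; each row is the pose to reach, as a shift and turn from the pose commanded when the call began, along the tool's axes at that moment; what a row does not reach only later rows make up. A row lasts 1/8 s, in which the tool goes at most 62.5 mm and 10.7 degrees, less where a joint would pass 70% of its speed; a pose out of reach is approached as far as the arm can. A call with a number of a shift or a turn outside -1 to 1 is refused whole. A call with a gripper value outside its range is refused whole. The fingers move at their own pace and stop on an object; "force" is the grip in N (left out, the last holds). Time passes only in rows, so rows that repeat a pose let the fingers close. It gives the time, the measured TCP pose, the force, the opening and the grip force at its end, in the units of the state.
- r.observe(): the state, without advancing time (a new reading comes with each control period).
- vision.read_camera(name): name is "scene" or "top" or "wrist"; returns a dict with "img" (480x640x3 uint8, red, green, blue), "mtx" (3x3 intrinsics, pixels), "R" (3x3) and "t" (3): a world point X has camera coordinates R X + t. Camera axes: x right, y down, z forward; pixel columns grow to the right and rows downward; lengths in m; the calibration is good to about 2 mm. The wrist camera is an equidistant fisheye: a pixel r from the principal point sees the ray r / f radians off the axis. A picture is of the moment at which its call begins. There is no depth.
- r.finish_job(): hands the job in; it is judged then, once.
Trained networks look in a picture, given as the dict that the camera call returned (one of the last four; its "shot" number tells which), for a name from the list of things; names that differ only in an ending like _2 or _b are one class to them, and where a whole thing is asked for, a point or a joint stands for the part that bears it (a point fixed in the world has none). Each returns a list of dicts, best first, with "p" (0 to 1); they miss things now and then, are a little off and sometimes report something else, mostly with a low value. They report only what shows in the picture. A call takes as long as a camera call. They do not tell look-alikes from the thing itself.
- find_in(name, picture): "location" ([x, y, z] in m, in world coordinates, good to about 4 mm: the middle of the surface that is visible of it).
- outline_of(name, picture): "pixels" (480x640 bool, what is visible of it).
The state is a dict: "clock": time; "qpos": joint angles; "dq": joint speeds; "joint_torque": joint torques, N m; "tool_pos": TCP position; "tool_rot": TCP orientation; "wrist_force": force on the tool from outside, world axes, zero at the start; "moment": the same for the moment, N m; "width": opening from 0.0 (shut) to 1.0 (fully open); "gripper_force": force on a finger pad.
Only numpy, scipy, OpenCV 4.12 (cv2) and the standard library are available. Lean on these libraries where they do the work, as an engineer would, in place of code of your own. Each camera call takes 0.05 s, during which the arm holds its last target. There are 200 camera calls.

## Task

Pick up the smaller of the two screw-cap reagent bottles and lower it gently, upright, into the open safety carrier until it stands on the carrier's floor; set it down and let go, do not drop it in. Then fetch the carrier's tall white lid by its knob, fit it straight down over the bottle and press until the spring clips snap over its edge and it is fully home all round. Keep pushing the lid down firmly onto its sealing ring and finish like that, still holding it pressed and not letting go; leave the larger bottle standing where it is.

Things in the scene. Friction and masses are not known exactly. Their poses are not given: they have to be found in the camera images.
- small_bottle: Smaller glass reagent bottle with screw cap, about 0.27 kg, loose on the bench: body 54 mm in diameter, rounded shoulders, cap 42 mm in diameter from 92 to 114 mm above its base (total height 114). Origin at the centre of its base, z up its axis. Best lifted by the cap from above; any yaw will do.
- big_bottle: The larger bottle of the same make (68 mm in diameter, 145 mm high, cap 49 mm), which stays where it is; it does not fit the carrier. Loose. Origin at the centre of its base, z up.
- carrier: Grey round safety carrier, fixed to the bench: foot 108 mm in diameter; deep round well, open at the top, 63 mm in diameter, its floor 8 mm above the bench; flat shoulder 90 mm in diameter at height 62 mm; on it a neck 72 mm outside, tapered at the top, rim at 82 mm. Origin at the centre of its underside on the bench, z up.
- seat (a point): Point on the carrier's axis at the height of the shoulder (62 mm above the carrier's origin), where a rubber sealing ring lies; the lid's origin coincides with it when the lid is home.
- lid: White round lid like a tall cup upside down, about 0.13 kg, loose, standing open side down: 82 mm outside, 76 mm inside, 66 mm deep inside, 98 mm high with its knob; a bead 91 mm in diameter, 4 mm thick, runs round its open lower edge. Origin at the centre of that edge, z up. Fits over bottle and neck at any yaw; the snap holds the bead.
- lid_knob (a point): Centre of the lid's round knob, 88 mm above the lid's origin: 30 mm in diameter, 78 to 98 mm above the lower edge, on a 22 mm stem over the lid's flat top (at 70 mm).
- clip_0 (a joint): Spring clip of the carrier at 45 degrees from its x axis, an upright steel leaf 16 mm wide, top 83.5 mm high, back 50.5 mm from the axis. 0 upright at rest, about 0.06 rad bent outward by the bead. Its catch (underside 68 mm high, ramp above) reaches in to 42.5 mm from the axis.
- clip_1 (a joint): The like clip at 135 degrees. The bead meets the ramps with the lid's origin about 14 mm above the seat; from there the push rises to 10 to 20 N in all, then the catches spring in over the bead, the force drops suddenly, and the lid lands on the shoulder with 2 mm of play under the catches.
- clip_2 (a joint): The like clip at 225 degrees, same values.
- clip_3 (a joint): The like clip at 315 degrees, same values.
Not all that is in view belongs to the job. What is shaped like the small_bottle but brown is not meant. What is shaped like the lid but yellow is not meant.

How it is judged:
By the outcome, as a careful person would: the job done as asked, in the order asked, and still so for the second after the job is handed in, while the arm keeps its last pose, push and grip.
It also fails if it takes over 67 s, if anything falls off the work surface, if the arm or the gripper's body presses on something with over 40 N, if the wrist force passes 120 N, or if a joint passes its speed limit or range.

## Working session

There is one attempt and no reset: what is moved stays moved. The work goes in short steps, Python scripts to look and compute and a tool call to move; the robot and the scene stay as the last step left them, time stands still between calls to the robot, and variables do not carry over. Pictures are saved under pics/ and viewed, at most 10 in all, crops included, and the job is handed in when it is done.

Besides the shell and the picture viewer there is one more tool, called after "Emit:" as name(argument=value, ...) on one line, values as JSON. step_arm: Moves the arm, as the interface text tells. Its arguments: {"type":"object","properties":{"steps":{"type":"array"},"force":{"type":"number"}},"required":["steps"]}

```bash
mkdir -p pics; cat > h.py <<'E'
from workcell import r, vision, find_in, outline_of
import cv2, numpy as np
def save(c,n,box=None):
    im=c["img"][:,:,::-1]
    if box: im=im[box[1]:box[3],box[0]:box[2]]; im=cv2.resize(im,None,fx=3,fy=3)
    cv2.imwrite("pics/"+n,im)
def px(c,X):
    p=c["mtx"]@(c["R"]@np.array(X)+c["t"]); return (p[:2]/p[2]).round(0)
E
python3 - <<'E'
from h import *
a=vision.read_camera("scene");b=vision.read_camera("top")
save(a,"s1.png");save(b,"t1.png")
for n,c in(("scene",a),("top",b)):
  for k in("small_bottle","big_bottle","carrier","lid","lid_knob"):
    for d in find_in(k,c)[:4]: print(n,k,round(d["p"],2),np.round(d["location"],3),px(c,d["location"]))
s=r.observe();print(s["tool_pos"],s["tool_rot"],s["wrist_force"],s["width"])
E
```

```text
scene small_bottle 0.96 [0.484 0.325 0.072] [215. 339.]
scene small_bottle 0.77 [0.377 0.31  0.072] [254. 365.]
scene big_bottle 0.64 [0.509 0.148 0.084] [277. 287.]
scene carrier 0.91 [ 0.532 -0.078  0.054] [344. 251.]
scene lid 0.76 [ 0.643 -0.36   0.054] [385. 195.]
scene lid 0.55 [ 0.516 -0.316  0.055] [410. 216.]
scene lid_knob 0.81 [ 0.512 -0.314  0.056] [411. 217.]
scene lid_knob 0.57 [ 0.645 -0.364  0.052] [386. 195.]
top small_bottle 0.93 [0.496 0.307 0.095] [152. 257.]
top small_bottle 0.64 [0.397 0.288 0.098] [160. 303.]
top big_bottle 0.59 [0.52  0.129 0.132] [233. 242.]
top carrier 0.95 [ 0.554 -0.097  0.037] [338. 230.]
top lid 0.63 [ 0.502 -0.342  0.07 ] [451. 249.]
top lid 0.59 [ 0.654 -0.372  0.067] [461. 181.]
top lid_knob 0.89 [ 0.652 -0.372  0.069] [461. 181.]
top lid_knob 0.69 [ 0.503 -0.346  0.069] [453. 248.]
[ 0.23065626 -0.52673302  0.21947216] [ 9.78780425e-01  2.04911881e-01 -3.21505229e-06  1.20338027e-05] [ 0.12903892 -0.4962506  -1.21529496] 1.0018182043502268
```

View pics/s1.png

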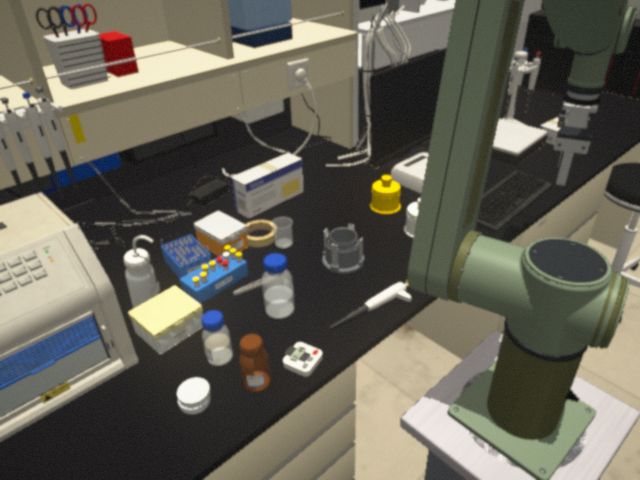

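View pics/t1.png

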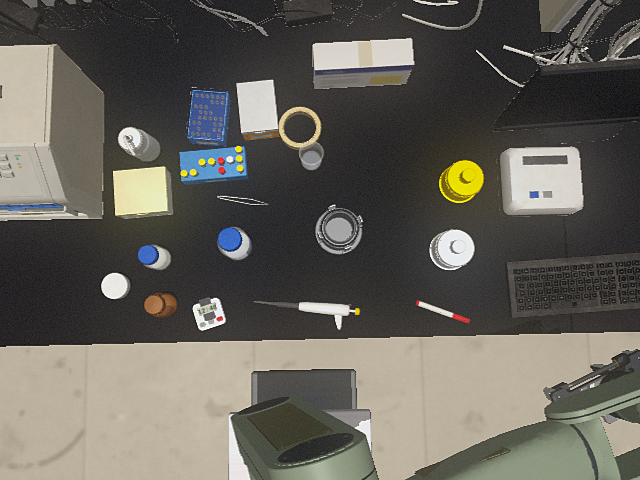

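Scene and top views: the clear, blue-capped small bottle is at top (152,257). Possible mix-ups are the brown bottle (160,303), the big bottle (233,242) and the white jar (116,286). The white lid is at top (452,248), with a yellow look-alike at (461,181). The carrier is at (339,230).

```bash
cat >> h.py <<'E'
def ray(c,uv,z):
    K=c["mtx"];d=c["R"].T@np.linalg.solve(K,[uv[0],uv[1],1.]);o=-c["R"].T@c["t"]
    return o+d*(z-o[2])/d[2]
E
python3 - <<'E'
from h import *
b=vision.read_camera("top");save(b,"t2.png",(90,200,290,340))
hsv=cv2.cvtColor(b["img"],cv2.COLOR_RGB2HSV)
m=((hsv[:,:,0]>100)&(hsv[:,:,0]<130)&(hsv[:,:,1]>130)&(hsv[:,:,2]>60)).astype(np.uint8)
m[:215]=0;m[:,:120]=0;m[280:]=0;m[:,270:]=0
n,l,st,ce=cv2.connectedComponentsWithStats(m)
for i in range(1,n):
  if st[i,4]>50: print("cap",st[i],ce[i],ray(b,ce[i],.112).round(4),ray(b,ce[i],.143).round(4))
g=cv2.cvtColor(b["img"],cv2.COLOR_RGB2GRAY)
print("cam",(-b["R"].T@b["t"]).round(3), b["mtx"][0,0])
for name,box in(("lid",(420,220,485,280)),("car",(305,195,375,265))):
  s=cv2.resize(g[box[1]:box[3],box[0]:box[2]],None,fx=4,fy=4,interpolation=cv2.INTER_CUBIC)
  for lo,hi in((20,40),(40,60),(60,84),(84,110)):
    c=cv2.HoughCircles(s,cv2.HOUGH_GRADIENT,1,8,param1=120,param2=22,minRadius=lo,maxRadius=hi)
    if c is not None:
      for u,v,rr in c[0][:2]:
        p=(u/4+box[0]-.375,v/4+box[1]-.375);print(name,np.round(p,1),rr/4,[ray(b,p,z)[:2].round(4) for z in(.008,.062,.082,.098)])
for k in("small_bottle","lid","carrier"):
  o=outline_of(k,b)
  for d in o[:2]:
    ys,xs=np.nonzero(d["pixels"]);print(k,d["p"],xs.min(),xs.max(),ys.min(),ys.max(),xs.mean(),ys.mean())
E
```

```text
cap [217 227  25  24 452] [229.33628319 238.87389381] [0.5297 0.1387 0.112 ] [0.526  0.1345 0.143 ]
cap [138 245  21  20 325] [147.61538462 254.40923077] [0.5005 0.3122 0.112 ] [0.4975 0.3037 0.143 ]
cam [ 0.378 -0.033  1.375] 597.4297021037271
lid [455.  248.2] 18.925 [array([ 0.5085, -0.3659]), array([ 0.5033, -0.3528]), array([ 0.5014, -0.3479]), array([ 0.4999, -0.344 ])]
lid [449.  249.8] 20.025 [array([ 0.5053, -0.352 ]), array([ 0.5003, -0.3393]), array([ 0.4984, -0.3347]), array([ 0.4969, -0.3309])]
lid [450.8 247. ] 23.125 [array([ 0.5116, -0.3563]), array([ 0.5063, -0.3435]), array([ 0.5043, -0.3388]), array([ 0.5028, -0.335 ])]
lid [452.8 252. ] 23.25 [array([ 0.4999, -0.3603]), array([ 0.4951, -0.3474]), array([ 0.4933, -0.3426]), array([ 0.4919, -0.3387])]
car [338.  230.2] 13.2 [array([ 0.5564, -0.0981]), array([ 0.5494, -0.0955]), array([ 0.5468, -0.0946]), array([ 0.5447, -0.0938])]
car [339.8 227. ] 14.575 [array([ 0.5639, -0.1024]), array([ 0.5566, -0.0996]), array([ 0.5538, -0.0986]), array([ 0.5517, -0.0978])]
car [339.  227.5] 18.925 [array([ 0.5628, -0.1006]), array([ 0.5555, -0.0979]), array([ 0.5528, -0.0969]), array([ 0.5506, -0.0961])]
car [338.8 229.5] 20.575 [array([ 0.5581, -0.0999]), array([ 0.551 , -0.0972]), array([ 0.5484, -0.0962]), array([ 0.5463, -0.0954])]
car [337.  230.2] 22.325 [array([ 0.5565, -0.0958]), array([ 0.5494, -0.0933]), array([ 0.5468, -0.0924]), array([ 0.5447, -0.0916])]
car [339. 231.] 22.275 [array([ 0.5546, -0.1004]), array([ 0.5476, -0.0977]), array([ 0.5451, -0.0967]), array([ 0.543 , -0.0959])]
small_bottle 0.77 144 177 293 316 160.6478454680535 304.5111441307578
small_bottle 0.63 137 170 245 270 154.18703976435935 257.1516936671576
lid 0.92 439 482 160 202 460.3816155988858 181.2883008356546
lid 0.77 429 473 230 268 450.6566091954023 248.9691091954023
carrier 0.64 315 362 205 254 338.1718485019785 230.20802713397399
```

View pics/t2.png

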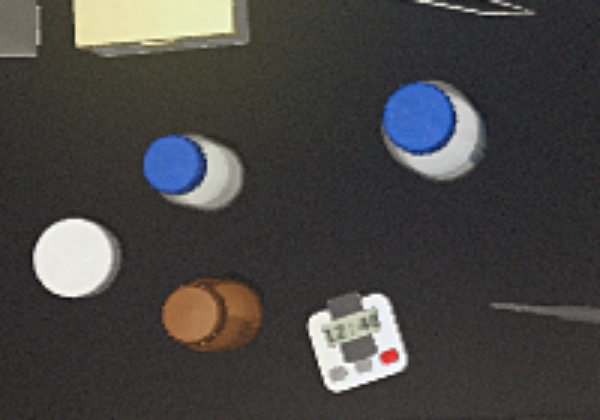

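The crop confirms it: the clear, blue-capped bottle at (147,254) is the small one. Its cap projects to about (0.500, 0.312), 0.59 m out and within reach. Moving above it.

Emit:
step_arm(steps=[[0.729, -0.826, -0.0375, 0, 0, 0.5256, 1], [0.729, -0.826, -0.0375, 0, 0, 0.5256, 1], [0.729, -0.826, -0.0375, 0, 0, 0.5256, 1], [0.729, -0.826, -0.0375, 0, 0, 0.5256, 1], [0.729, -0.826, -0.0375, 0, 0, 0.5256, 1], [0.729, -0.826, -0.0375, 0, 0, 0.5256, 1], [0.729, -0.826, -0.0375, 0, 0, 0.5256, 1], [0.729, -0.826, -0.0375, 0, 0, 0.5256, 1], [0.729, -0.826, -0.0375, 0, 0, 0.5256, 1], [0.729, -0.826, -0.0375, 0, 0, 0.5256, 1]])

```text
clock: 2.05
tool_pos: [0.4219, 0.0702, 0.2413]
tool_rot: [1.0, 0.0, 0.001, 0.0]
wrist_force: [0.6, -0.0, -0.1]
width: 0.997
gripper_force: 0.0
```

Emit:
step_arm(steps=[[0.098, -0.302, -0.011, 0, 0, 0, 1], [0.098, -0.302, -0.011, 0, 0, 0, 1], [0.098, -0.302, -0.011, 0, 0, 0, 1], [0.098, -0.302, -0.011, 0, 0, 0, 1], [0.098, -0.302, -0.011, 0, 0, 0, 1], [0.098, -0.302, -0.011, 0, 0, 0, 1]])

```text
clock: 2.8
tool_pos: [0.4994, 0.3094, 0.249]
tool_rot: [1.0, 0.0, -0.0, 0.001]
wrist_force: [-0.0, 0.4, 0.2]
width: 0.999
gripper_force: 0.0
```

```bash
cat >> h.py <<'E'
def wray(c,uv,z):
    K=c["mtx"];x=(uv[0]-K[0,2])/K[0,0];y=(uv[1]-K[1,2])/K[1,1];th=np.hypot(x,y)
    k=np.sin(th)/th if th>1e-9 else 1
    d=c["R"].T@np.array([x*k,y*k,np.cos(th)]);o=-c["R"].T@c["t"]
    return o+d*(z-o[2])/d[2]
def wpx(c,X):
    p=c["R"]@np.array(X)+c["t"];th=np.arctan2(np.hypot(p[0],p[1]),p[2]);s=th/np.hypot(p[0],p[1])
    return c["mtx"][:2,:2]@(p[:2]*s)+c["mtx"][:2,2]
E
python3 - <<'E'
from h import *
b=vision.read_camera("wrist");save(b,"w1.png")
hsv=cv2.cvtColor(b["img"],cv2.COLOR_RGB2HSV)
m=((hsv[:,:,0]>100)&(hsv[:,:,0]<130)&(hsv[:,:,1]>130)&(hsv[:,:,2]>60)).astype(np.uint8)
n,l,st,ce=cv2.connectedComponentsWithStats(m)
print("cam",(-b["R"].T@b["t"]).round(3),r.observe()["tool_pos"].round(4))
print("pred",wpx(b,[.5,.312,.114]))
for i in range(1,n):
  if st[i,4]>300: print("cap",st[i],ce[i],wray(b,ce[i],.114).round(4))
for d in find_in("small_bottle",b)[:3]: print(d["p"],np.round(d["location"],3),wpx(b,d["location"]))
E
```

```text
cam [0.574 0.309 0.414] [0.4994 0.3087 0.2493]
pred [319.62274327 231.47357431]
cap [ 367    0  143   58 4744] [432.74747049  29.07504216] [0.673  0.2187 0.114 ]
cap [ 501  179   56   61 2586] [529.34841454 208.0638051 ] [0.5228 0.1207 0.114 ]
cap [ 294  204   50   50 1918] [318.76850886 228.81021898] [0.5023 0.3127 0.114 ]
0.67 [0.411 0.298 0.077] [334.63356469 308.85400447]
0.56 [0.509 0.314 0.112] [317.57941689 219.76806787]
```

View pics/w1.png

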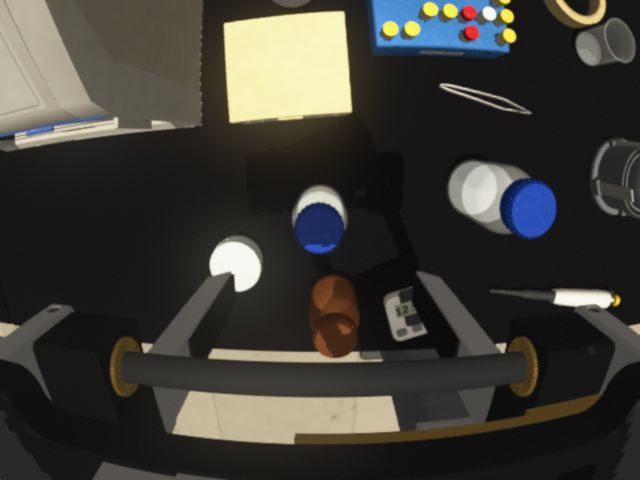

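The picture shows the blue cap at (319,229), as predicted, giving (0.502, 0.3127). The brown bottle at (335,335) is clear of the fingers' line. Descending to the cap.

Emit:
step_arm(steps=[[0.0025, -0.004, 0.06, 0, 0, 0, 1], [0.0025, -0.004, 0.12, 0, 0, 0, 1], [0.0025, -0.004, 0.165, 0, 0, 0, 1], [0.0025, -0.004, 0.178, 0, 0, 0, 1], [0.0025, -0.004, 0.178, 0, 0, 0, 1]])

```text
clock: 3.52
tool_pos: [0.502, 0.312, 0.1076]
tool_rot: [1.0, -0.001, 0.0, 0.0]
wrist_force: [-0.0, 0.4, 0.4]
width: 1.001
gripper_force: 0.0
```

Emit:
step_arm(force=25, steps=[[0, 0, 0, 0, 0, 0, 0], [0, 0, 0, 0, 0, 0, 0], [0, 0, 0, 0, 0, 0, 0], [0, 0, 0, 0, 0, 0, 0], [0, 0, 0, 0, 0, 0, 0], [0, 0, 0, 0, 0, 0, 0]])

```text
clock: 4.28
tool_pos: [0.5018, 0.313, 0.1071]
tool_rot: [1.0, 0.0, -0.0, -0.0]
wrist_force: [-0.6, -0.3, -0.0]
width: 0.434
gripper_force: 25.0
```

Emit:
step_arm(steps=[[0, 0, -0.03, 0, 0, 0, 0], [0, 0, -0.09, 0, 0, 0, 0], [0, 0, -0.15, 0, 0, 0, 0], [0, 0, -0.21, 0, 0, 0, 0], [0, 0, -0.25, 0, 0, 0, 0], [0, 0, -0.25, 0, 0, 0, 0]])

```text
clock: 5.03
tool_pos: [0.5032, 0.3135, 0.3098]
tool_rot: [1.0, 0.0, 0.003, -0.001]
wrist_force: [-0.1, 0.6, -2.9]
width: 0.44
gripper_force: 25.0
```

Emit:
step_arm(steps=[[0.005, 0.04, 0, 0, 0, 0, 0], [0.012, 0.1, 0, 0, 0, 0, 0], [0.02, 0.17, 0, 0, 0, 0, 0], [0.028, 0.24, 0, 0, 0, 0, 0], [0.036, 0.31, 0, 0, 0, 0, 0], [0.044, 0.38, 0, 0, 0, 0, 0], [0.052, 0.45, 0, 0, 0, 0, 0], [0.059, 0.5, 0, 0, 0, 0, 0], [0.059, 0.511, 0, 0, 0, 0, 0], [0.059, 0.511, 0, 0, 0, 0, 0]])

```text
clock: 6.28
tool_pos: [0.5479, -0.0957, 0.3046]
tool_rot: [1.0, -0.001, -0.002, -0.001]
wrist_force: [-0.0, 0.7, -3.0]
width: 0.437
gripper_force: 25.0
```

```bash
python3 - <<'E'
from h import *
b=vision.read_camera("wrist");save(b,"w2.png")
s=r.observe();print(s["tool_pos"].round(4),s["width"],s["gripper_force"],s["wrist_force"])
for z in(.008,.082):print(z,wpx(b,[.549,-.096,z]))
g=cv2.cvtColor(b["img"],cv2.COLOR_RGB2GRAY)
for d in find_in("carrier",b)[:2]: print(d["p"],np.round(d["location"],3),wpx(b,d["location"]))
for d in outline_of("carrier",b)[:1]:
  ys,xs=np.nonzero(d["pixels"]);print(xs.min(),xs.max(),ys.min(),ys.max())
for d in find_in("small_bottle",b)[:2]: print(d["p"],np.round(d["location"],3),wpx(b,d["location"]))
E
```

```text
[ 0.5482 -0.0949  0.3052] 0.4352512157863139 24.993571043014526 [-0.03591002  0.59542714 -2.95631604]
0.008 [323.77728209 199.48914241]
0.082 [323.72793755 210.55163768]
0.71 [ 0.565 -0.098  0.036] [325.11339351 189.85905052]
280 373 152 226
0.62 [ 0.562 -0.092  0.307] [314.07848576 274.23207224]
0.62 [0.41  0.278 0.036] [ 77.62987782 299.45661139]
```

View pics/w2.png

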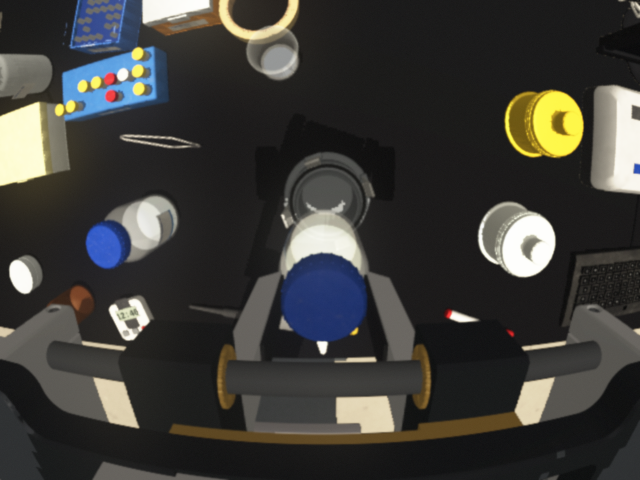

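The bottle hangs at (323,295) and the carrier at (327,195) lies partly behind it. To refine the carrier and lid centres, I'll match projected circles to edges in the saved top and wrist pictures.

```bash
cat > fit.py <<'E'
from h import *
def gm(im):
    g=cv2.GaussianBlur(cv2.cvtColor(im,cv2.COLOR_BGR2GRAY).astype(np.float32),(0,0),.8)
    return np.minimum(np.hypot(cv2.Sobel(g,5,1,0),cv2.Sobel(g,5,0,1)),150)
def score(G,pf,c,circs):
    a=np.linspace(0,2*np.pi,90,endpoint=False);t=0
    for rad,z in circs:
        p=np.array([pf([c[0]+rad*np.cos(q),c[1]+rad*np.sin(q),z]) for q in a],np.float32)
        t+=cv2.remap(G,p[:,0].copy(),p[:,1].copy(),cv2.INTER_LINEAR).mean()
    return t
def pxf(c,X):
    p=c["mtx"]@(c["R"]@np.array(X)+c["t"]);return p[:2]/p[2]
def search(G,pf,c0,circs,w=.012,st=.001):
    n=int(w/st);S=np.array([[score(G,pf,(c0[0]+i*st,c0[1]+j*st),circs) for j in range(-n,n+1)] for i in range(-n,n+1)])
    i,j=np.unravel_index(S.argmax(),S.shape)
    W=np.where(S>.93*S.max(),1,0);I,J=np.nonzero(W)
    return (c0[0]+(i-n)*st,c0[1]+(j-n)*st),S.max().round(1),np.median(S).round(1),(c0[0]+(I.mean()-n)*st,c0[1]+(J.mean()-n)*st)
E
python3 - <<'E'
from fit import *
t=vision.read_camera("top");w=vision.read_camera("wrist")
T=gm(cv2.imread("pics/t1.png"));W=gm(cv2.imread("pics/w2.png"))
car=[(.036,.079),(.045,.062),(.0315,.008),(.054,.004)];lid=[(.041,.070),(.015,.098),(.0455,.002)]
for nm,c0,ci in(("car",(.549,-.096),car),("lid",(.5,-.344),lid)):
  print(nm,"top",search(T,lambda X:pxf(t,X),c0,ci)); print(nm,"wr",search(W,lambda X:wpx(w,X),c0,ci))
E
```

```text
car top ((np.float64(0.555), np.float64(-0.098)), np.float32(466.4), np.float32(376.7), (np.float64(0.5562745098039216), np.float64(-0.09868627450980393)))
car wr ((np.float64(0.561), np.float64(-0.099)), np.float32(253.5), np.float32(188.5), (np.float64(0.5595333333333333), np.float64(-0.09973333333333334)))
lid top ((np.float64(0.505), np.float64(-0.353)), np.float32(330.9), np.float32(173.9), (np.float64(0.5046176470588235), np.float64(-0.3521176470588235)))
lid wr ((np.float64(0.506), np.float64(-0.356)), np.float32(348.1), np.float32(146.0), (np.float64(0.5064615384615384), np.float64(-0.3548461538461538)))
```

```bash
python3 - <<'E'
from fit import *
t=vision.read_camera("top");w=vision.read_camera("wrist");s=vision.read_camera("scene");save(s,"s2.png")
ims=[cv2.imread("pics/"+n) for n in("t1.png","w2.png","s2.png")]
G=[gm(i) for i in ims];pf=[lambda X:pxf(t,X),lambda X:wpx(w,X),lambda X:pxf(s,X)]
for k,nm in enumerate("tws"):
  for ci in[(.036,.079)],[(.045,.062)],[(.0315,.08)],[(.0315,.008)],[(.054,.001)]:
    o=search(G[k],pf[k],(.554,-.098),ci);print(nm,ci,np.round(o[0],3),o[1],o[2])
out=[]
for k,b in enumerate([(295,185,385,275),(265,130,395,260),(300,205,390,295)]):
  f=400//(b[2]-b[0])+0;f=min(f,4) ;f=390/(b[2]-b[0])
  c=cv2.resize(ims[k][b[1]:b[3],b[0]:b[2]],(390,390),interpolation=cv2.INTER_CUBIC)
  for rad,z,col in((.0315,.082,(0,255,0)),(.054,.001,(0,0,255)),(.0315,.008,(255,255,0))):
    P=np.array([pf[k]([.555+rad*np.cos(q),-.098+rad*np.sin(q),z]) for q in np.linspace(0,6.283,60)])
    cv2.polylines(c,[((P-[b[0],b[1]]+.5)*f).astype(np.int32)],True,col,1)
  out.append(cv2.resize(c,(266,266)) if 0 else c)
cv2.imwrite("pics/ov.png",cv2.resize(np.hstack(out[:2]),None,fx=1,fy=1))
cv2.imwrite("pics/ov2.png",out[2])
E
```

```text
t [(0.036, 0.079)] [ 0.542 -0.09 ] 128.1 103.2
t [(0.045, 0.062)] [ 0.548 -0.088] 129.3 106.0
t [(0.0315, 0.08)] [ 0.555 -0.098] 130.3 94.0
t [(0.0315, 0.008)] [ 0.554 -0.098] 128.2 89.0
t [(0.054, 0.001)] [ 0.558 -0.1  ] 142.3 81.7
w [(0.036, 0.079)] [ 0.561 -0.1  ] 69.9 45.6
w [(0.045, 0.062)] [ 0.554 -0.1  ] 78.0 51.7
w [(0.0315, 0.08)] [ 0.564 -0.109] 69.9 38.7
w [(0.0315, 0.008)] [ 0.566 -0.101] 73.5 42.6
w [(0.054, 0.001)] [ 0.558 -0.1  ] 93.3 51.5
s [(0.036, 0.079)] [ 0.566 -0.091] 54.6 37.5
s [(0.045, 0.062)] [ 0.566 -0.11 ] 48.0 34.8
s [(0.0315, 0.08)] [ 0.566 -0.086] 46.4 32.9
s [(0.0315, 0.008)] [ 0.548 -0.091] 61.5 36.5
s [(0.054, 0.001)] [ 0.559 -0.101] 79.1 48.9
```

View pics/ov.png

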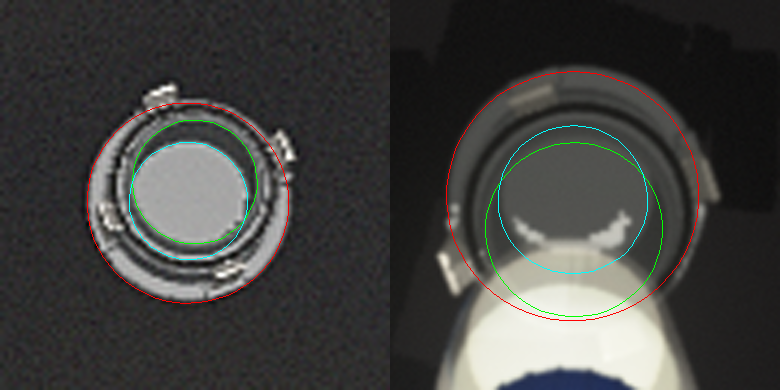

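All three cameras agree on the foot circle: (0.558, -0.100). Centring there and lowering to just above the rim.

Emit:
step_arm(steps=[[0.012, 0.0064, 0.03, 0, 0, 0, 0], [0.012, 0.0064, 0.07, 0, 0, 0, 0], [0.012, 0.0064, 0.105, 0, 0, 0, 0], [0.012, 0.0064, 0.119, 0, 0, 0, 0], [0.012, 0.0064, 0.119, 0, 0, 0, 0]])

```text
clock: 7.35
tool_pos: [0.5583, -0.1008, 0.2115]
tool_rot: [1.0, 0.0, -0.001, -0.0]
wrist_force: [-0.1, 0.2, -2.3]
width: 0.439
gripper_force: 25.0
```

```bash
python3 - <<'E'
from fit import *
w=vision.read_camera("wrist");s=vision.read_camera("scene");o=r.observe();tp=o["tool_pos"];print(tp.round(4),o["wrist_force"].round(2))
ims=[w["img"][:,:,::-1],s["img"][:,:,::-1]];pf=[lambda X:wpx(w,X),lambda X:pxf(s,X)]
for k in(0,1): print(search(gm(ims[k].copy()),pf[k],(.558,-.1),[(.054,.001)])[:3])
out=[]
for k,h in((0,80),(1,60)):
  m=pf[k]([.558,-.1,.1]).astype(int);b=m-h;f=390/(2*h)
  c=cv2.resize(ims[k][b[1]:b[1]+2*h,b[0]:b[0]+2*h],(390,390),interpolation=cv2.INTER_CUBIC)
  bz=tp[2]-.107
  for x,y,rad,z,col in((.558,-.1,.0315,.082,(0,255,0)),(.558,-.1,.054,.001,(0,0,255)),(tp[0],tp[1],.027,bz+.04,(255,255,0)),(tp[0],tp[1],.021,bz+.114,(0,255,255))):
    P=np.array([pf[k]([x+rad*np.cos(q),y+rad*np.sin(q),z]) for q in np.linspace(0,6.283,60)])
    cv2.polylines(c,[((P-b+.5)*f).astype(np.int32)],True,col,1)
  out.append(c)
cv2.imwrite("pics/ov3.png",np.hstack(out))
E
```

```text
[ 0.5595 -0.1013  0.2134] [ 0.82 -0.11 -2.87]
((np.float64(0.555), np.float64(-0.1)), np.float32(96.0), np.float32(43.8))
((np.float64(0.561), np.float64(-0.10300000000000001)), np.float32(82.9), np.float32(57.0))
```

View pics/ov3.png

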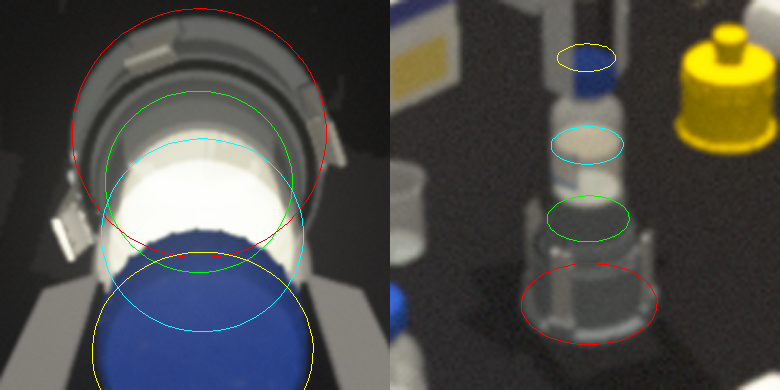

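The overlays (bottle against carrier) agree within about 2 mm, and the well leaves 4.5 mm. Lowering into it.

Emit:
step_arm(steps=[[-0.001, 0, 0.015, 0, 0, 0, 0], [-0.001, 0, 0.03, 0, 0, 0, 0], [-0.001, 0, 0.045, 0, 0, 0, 0], [-0.001, 0, 0.06, 0, 0, 0, 0]])

```text
clock: 7.95
tool_pos: [0.5575, -0.1009, 0.1627]
tool_rot: [1.0, -0.0, -0.0, -0.0]
wrist_force: [-1.2, -0.1, -2.8]
width: 0.443
gripper_force: 25.0
```

Emit:
step_arm(steps=[[0, 0, 0.015, 0, 0, 0, 0], [0, 0, 0.03, 0, 0, 0, 0], [0, 0, 0.04, 0, 0, 0, 0], [0, 0, 0.04, 0, 0, 0, 0]])

```text
clock: 8.45
tool_pos: [0.5572, -0.1008, 0.131]
tool_rot: [1.0, 0.0, -0.001, -0.0]
wrist_force: [0.0, -0.4, -2.6]
width: 0.441
gripper_force: 25.0
```

No contact on the way in. Easing down towards the floor, expected at TCP z of about 0.115.

Emit:
step_arm(steps=[[0, 0, 0.006, 0, 0, 0, 0], [0, 0, 0.01, 0, 0, 0, 0], [0, 0, 0.014, 0, 0, 0, 0], [0, 0, 0.016, 0, 0, 0, 0], [0, 0, 0.017, 0, 0, 0, 0]])

```text
clock: 9.07
tool_pos: [0.5578, -0.101, 0.1182]
tool_rot: [1.0, -0.0, -0.0, -0.0]
wrist_force: [0.7, 0.4, -3.3]
width: 0.439
gripper_force: 25.0
```

Emit:
step_arm(steps=[[0, 0, 0.001, 0, 0, 0, 0], [0, 0, 0.0015, 0, 0, 0, 0], [0, 0, 0.002, 0, 0, 0, 0]])

```text
clock: 9.45
tool_pos: [0.5579, -0.101, 0.1168]
tool_rot: [1.0, 0.0, 0.0, 0.0]
wrist_force: [0.5, 0.3, -2.8]
width: 0.44
gripper_force: 25.0
```

Emit:
step_arm(steps=[[0, 0, 0.0008, 0, 0, 0, 0], [0, 0, 0.0016, 0, 0, 0, 0], [0, 0, 0.002, 0, 0, 0, 0]])

```text
clock: 9.82
tool_pos: [0.5578, -0.101, 0.1151]
tool_rot: [1.0, -0.0, -0.0, -0.0]
wrist_force: [-0.8, 0.1, -1.6]
width: 0.436
gripper_force: 25.0
```

Emit:
step_arm(steps=[[0, 0, 0.0006, 0, 0, 0, 0], [0, 0, 0.0012, 0, 0, 0, 0], [0, 0, 0.0012, 0, 0, 0, 0]])

```text
clock: 10.2
tool_pos: [0.5582, -0.101, 0.115]
tool_rot: [1.0, 0.0, 0.0, 0.0]
wrist_force: [-2.1, 2.1, 4.0]
width: 0.438
gripper_force: 25.0
```

Contact at TCP z = 0.115, with the vertical force reversed: the bottle is standing on the floor. Releasing and rising.

Emit:
step_arm(steps=[[0, 0, 0, 0, 0, 0, 0.7], [0, 0, 0, 0, 0, 0, 0.8], [0, 0, 0, 0, 0, 0, 0.9], [0, 0, 0, 0, 0, 0, 1], [0, 0, -0.02, 0, 0, 0, 1], [0, 0, -0.06, 0, 0, 0, 1], [0, 0, -0.12, 0, 0, 0, 1], [0, 0, -0.17, 0, 0, 0, 1], [0, 0, -0.17, 0, 0, 0, 1]])

```text
clock: 11.32
tool_pos: [0.5607, -0.102, 0.2561]
tool_rot: [1.0, 0.0, 0.005, 0.002]
wrist_force: [0.6, -0.5, 0.3]
width: 1.0
gripper_force: 0.0
```

```bash
python3 - <<'E'
from fit import *
w=vision.read_camera("wrist");save(w,"w4.png");o=r.observe();print(o["tool_pos"].round(4),o["width"],o["wrist_force"].round(2))
G=gm(w["img"][:,:,::-1].copy());pf=lambda X:wpx(w,X)
print(search(G,pf,(.558,-.1),[(.054,.001)])[:3],search(G,pf,(.558,-.1),[(.021,.122)])[:3])
print(search(G,pf,(.505,-.353),[(.041,.070),(.015,.098),(.0455,.002)])[:3])
E
```

```text
[ 0.5591 -0.1014  0.253 ] 0.9970362338855924 [ 0.24 -0.56  0.15]
((np.float64(0.555), np.float64(-0.1)), np.float32(111.9), np.float32(53.2)) ((np.float64(0.56), np.float64(-0.101)), np.float32(103.7), np.float32(60.6))
((np.float64(0.505), np.float64(-0.354)), np.float32(353.7), np.float32(156.2))
```

View pics/w4.png

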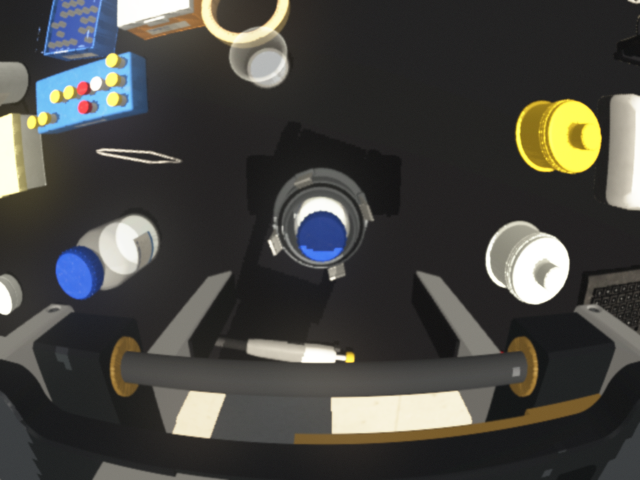

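The bottle stands upright in the carrier, its cap at (322,236). The white lid is at (540,265), estimated (0.505, -0.353). Moving above the lid.

Emit:
step_arm(steps=[[-0.01, 0.05, 0, 0, 0, 0, 1], [-0.025, 0.12, 0, 0, 0, 0, 1], [-0.04, 0.19, 0, 0, 0, 0, 1], [-0.056, 0.26, 0, 0, 0, 0, 1], [-0.0675, 0.314, 0, 0, 0, 0, 1], [-0.0675, 0.314, 0, 0, 0, 0, 1], [-0.0675, 0.314, 0, 0, 0, 0, 1]])

```text
clock: 12.25
tool_pos: [0.5032, -0.3511, 0.2485]
tool_rot: [1.0, -0.0, -0.001, -0.001]
wrist_force: [-0.3, 0.1, -0.3]
width: 0.998
gripper_force: 0.0
```

```bash
python3 - <<'E'
from fit import *
w=vision.read_camera("wrist");o=r.observe();print(o["tool_pos"].round(4),o["tool_rot"].round(4),o["wrist_force"].round(2))
im=w["img"][:,:,::-1].copy();G=gm(im);pf=lambda X:wpx(w,X)
for ci in [(.041,.070)],[(.015,.098)],[(.0455,.002)],[(.041,.070),(.015,.098),(.0455,.002)]: 
  q=search(G,pf,(.505,-.353),ci);print(ci,q[:3])
c=q[0];b=pf([*c,.05]).astype(int)-80
im=cv2.resize(im[b[1]:b[1]+160,b[0]:b[0]+160],(560,560),interpolation=cv2.INTER_CUBIC)
for rad,z in((.041,.070),(.015,.098),(.0455,.002)):
  P=np.array([pf([c[0]+rad*np.cos(t),c[1]+rad*np.sin(t),z]) for t in np.linspace(0,6.283,60)])
  cv2.polylines(im,[((P-b+.5)*3.5).astype(np.int32)],True,(0,0,255),1)
cv2.imwrite("pics/l1.png",im)
E
```

```text
[ 0.5036 -0.3507  0.2489] [ 1.0e+00  5.0e-04 -8.0e-04 -1.1e-03] [-0.28 -0.51  0.02]
[(0.041, 0.07)] ((np.float64(0.507), np.float64(-0.354)), np.float32(116.5), np.float32(37.4))
[(0.015, 0.098)] ((np.float64(0.507), np.float64(-0.353)), np.float32(75.0), np.float32(23.0))
[(0.0455, 0.002)] ((np.float64(0.504), np.float64(-0.355)), np.float32(99.6), np.float32(43.2))
[(0.041, 0.07), (0.015, 0.098), (0.0455, 0.002)] ((np.float64(0.504), np.float64(-0.355)), np.float32(270.1), np.float32(108.2))
```

View pics/l1.png

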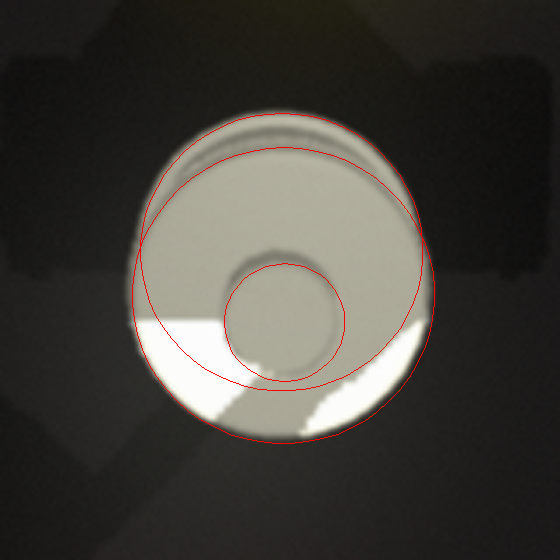

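Looking down, the knob is at crop (284,320) and the projected circles match, so the lid is at about (0.5055, -0.354). Descending and gripping the knob.

Emit:
step_arm(steps=[[0.0025, 0.004, 0.06, 0, 0, 0, 0.8], [0.0025, 0.004, 0.12, 0, 0, 0, 0.7], [0.0025, 0.004, 0.18, 0, 0, 0, 0.7], [0.0025, 0.004, 0.198, 0, 0, 0, 0.7], [0.0025, 0.004, 0.2, 0, 0, 0, 0.7], [0.0025, 0.004, 0.2, 0, 0, 0, 0.7]])

```text
clock: 13.05
tool_pos: [0.5074, -0.3563, 0.0926]
tool_rot: [1.0, 0.0, 0.002, 0.001]
wrist_force: [0.2, 0.4, -0.1]
width: 0.697
gripper_force: 0.0
```

Emit:
step_arm(force=40, steps=[[0, 0, 0, 0, 0, 0, 0], [0, 0, 0, 0, 0, 0, 0], [0, 0, 0, 0, 0, 0, 0], [0, 0, 0, 0, 0, 0, 0], [0, 0, 0, 0, 0, 0, 0], [0, 0, 0, 0, 0, 0, 0]])

```text
clock: 13.8
tool_pos: [0.5058, -0.3553, 0.0903]
tool_rot: [1.0, 0.0, -0.0, -0.0]
wrist_force: [-0.4, 1.5, 2.1]
width: 0.313
gripper_force: 40.0
```

Emit:
step_arm(steps=[[0, 0, -0.02, 0, 0, 0, 0], [0, 0, -0.07, 0, 0, 0, 0], [0, 0, -0.13, 0, 0, 0, 0], [0, 0, -0.18, 0, 0, 0, 0], [0, 0, -0.2, 0, 0, 0, 0], [0, 0, -0.2, 0, 0, 0, 0]])

```text
clock: 14.55
tool_pos: [0.5062, -0.3558, 0.2513]
tool_rot: [1.0, -0.0, 0.001, 0.001]
wrist_force: [-0.1, -0.2, -2.1]
width: 0.31
gripper_force: 40.0
```

Emit:
step_arm(steps=[[0.008, -0.04, 0, 0, 0, 0, 0], [0.02, -0.1, 0, 0, 0, 0, 0], [0.034, -0.17, 0, 0, 0, 0, 0], [0.048, -0.24, 0, 0, 0, 0, 0], [0.06, -0.3, 0, 0, 0, 0, 0], [0.064, -0.318, 0, 0, 0, 0, 0], [0.064, -0.318, 0, 0, 0, 0, 0], [0.064, -0.318, 0, 0, 0, 0, 0]])

```text
clock: 15.55
tool_pos: [0.5565, -0.1024, 0.2492]
tool_rot: [1.0, -0.001, -0.001, 0.0]
wrist_force: [-1.2, -1.1, -1.6]
width: 0.309
gripper_force: 40.0
```

```bash
python3 - <<'E'
from fit import *
w=vision.read_camera("wrist");s=vision.read_camera("scene");t=vision.read_camera("top");o=r.observe();tp=o["tool_pos"];print(tp.round(4),o["tool_rot"].round(4),o["wrist_force"].round(2),o["width"])
bz=tp[2]-.0903
ims=[c["img"][:,:,::-1].copy() for c in(w,s,t)];pf=[lambda X:wpx(w,X),lambda X:pxf(s,X),lambda X:pxf(t,X)]
for k in(0,1,2):
  G=gm(ims[k]);print("wst"[k],"car",search(G,pf[k],(.558,-.1),[(.054,.001)])[:3],"lid",search(G,pf[k],tuple(tp[:2]),[(.041,bz+.07),(.0455,bz+.002)])[:3])
out=[]
for k,h in((0,100),(1,60)):
  m=pf[k]([.558,-.1,.12]).astype(int);b=m-h;f=390/(2*h)
  c=cv2.resize(ims[k][b[1]:b[1]+2*h,b[0]:b[0]+2*h],(390,390),interpolation=cv2.INTER_CUBIC)
  for x,y,rad,z,col in((.557,-.1,.054,.001,(0,0,255)),(tp[0],tp[1],.0455,bz+.002,(255,255,0)),(tp[0],tp[1],.041,bz+.07,(0,255,255))):
    P=np.array([pf[k]([x+rad*np.cos(q),y+rad*np.sin(q),z]) for q in np.linspace(0,6.283,60)])
    cv2.polylines(c,[((P-b+.5)*f).astype(np.int32)],True,col,1)
  out.append(c)
cv2.imwrite("pics/ov4.png",np.hstack(out))
E
```

```text
[ 0.5568 -0.1025  0.2499] [ 1.0e+00 -1.1e-03 -2.0e-04  1.0e-04] [-0.69 -0.87 -1.38] 0.31247797464896543
w car ((np.float64(0.555), np.float64(-0.1)), np.float32(80.8), np.float32(31.7)) lid ((np.float64(0.5537703220337878), np.float64(-0.10247743685364995)), np.float32(157.3), np.float32(79.6))
s car ((np.float64(0.56), np.float64(-0.10200000000000001)), np.float32(83.3), np.float32(57.3)) lid ((np.float64(0.5537703220337878), np.float64(-0.10047743685364995)), np.float32(231.1), np.float32(168.6))
t car ((np.float64(0.556), np.float64(-0.099)), np.float32(125.1), np.float32(88.4)) lid ((np.float64(0.5447703220337878), np.float64(-0.09747743685364994)), np.float32(186.2), np.float32(149.5))
```

View pics/ov4.png

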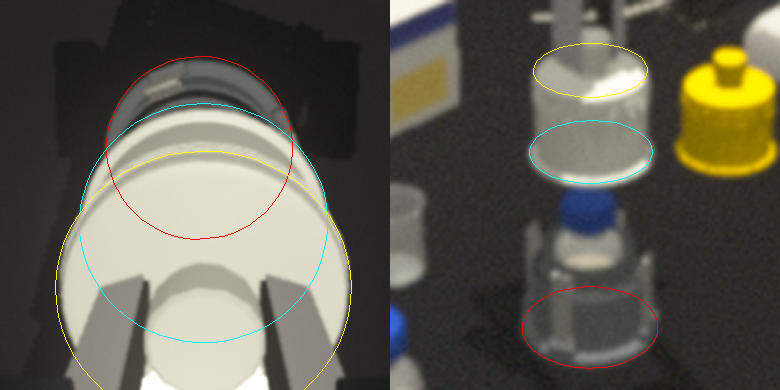

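Both circle sets match to within 2–3 mm, with the lid sitting slightly toward -x of the TCP. I'll lower it to just above the rim, where parallax is small, and compare lid with carrier again.

Emit:
step_arm(steps=[[0.002, -0.002, 0.02, 0, 0, 0, 0], [0.002, -0.002, 0.045, 0, 0, 0, 0], [0.002, -0.002, 0.065, 0, 0, 0, 0], [0.002, -0.002, 0.075, 0, 0, 0, 0], [0.002, -0.002, 0.075, 0, 0, 0, 0]])

```text
clock: 16.32
tool_pos: [0.5581, -0.0993, 0.1893]
tool_rot: [1.0, -0.0, -0.001, -0.0]
wrist_force: [0.1, -0.4, -0.4]
width: 0.312
gripper_force: 40.0
```

```bash
python3 - <<'E'
from fit import *
w=vision.read_camera("wrist");s=vision.read_camera("scene");o=r.observe();tp=o["tool_pos"];print(tp.round(4),o["tool_rot"].round(4),o["wrist_force"].round(2),o["width"])
bz=tp[2]-.0903
ims=[c["img"][:,:,::-1].copy() for c in(w,s)];pf=[lambda X:wpx(w,X),lambda X:pxf(s,X)]
for k in(0,1):
  G=gm(ims[k])
  for n,ci in(("car",[(.054,.001)]),("bead",[(.0455,bz+.002)]),("top",[(.041,bz+.07)])):
    q=search(G,pf[k],(.558,-.1),ci,.008,.0005);print("ws"[k],n,np.round(q[0],4),q[1:3],np.round(q[3],4))
out=[]
for k,h in((0,100),(1,50)):
  b=pf[k]([.558,-.1,.09]).astype(int)-h;f=390/(2*h)
  c=cv2.resize(ims[k][b[1]:b[1]+2*h,b[0]:b[0]+2*h],(390,390),interpolation=cv2.INTER_CUBIC)
  for x,y,rad,z,col in((.558,-.1,.054,.001,(0,0,255)),(tp[0],tp[1],.0455,bz+.002,(255,255,0))):
    P=np.array([pf[k]([x+rad*np.cos(q),y+rad*np.sin(q),z]) for q in np.linspace(0,6.283,60)])
    cv2.polylines(c,[((P-b+.5)*f).astype(np.int32)],True,col,1)
  out.append(c)
cv2.imwrite("pics/ov5.png",np.hstack(out))
E
```

```text
[ 0.5591 -0.0996  0.1907] [ 1.e+00 -0.e+00  5.e-04  2.e-04] [ 1.55  0.68 -1.36] 0.3118544990166357
w car [ 0.5555 -0.1   ] (np.float32(79.5), np.float32(34.6)) [ 0.555 -0.1  ]
w bead [ 0.557  -0.0995] (np.float32(84.1), np.float32(46.6)) [ 0.5566 -0.0996]
w top [ 0.56   -0.0995] (np.float32(90.0), np.float32(35.7)) [ 0.5592 -0.0998]
s car [ 0.56  -0.102] (np.float32(79.7), np.float32(64.7)) [ 0.5603 -0.1022]
s bead [ 0.556  -0.0965] (np.float32(106.8), np.float32(90.3)) [ 0.5569 -0.0973]
s top [ 0.556  -0.0955] (np.float32(122.6), np.float32(98.2)) [ 0.5547 -0.0962]
```

View pics/ov5.png

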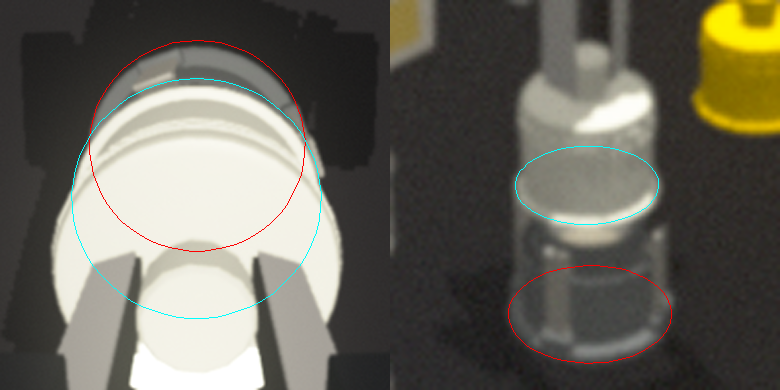

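Wrist and scene views give opposite small x offsets (+1.5 and -4 mm, the scene view being weak in depth), so the lid is centred to within the taper. Lowering slowly over the rim and watching the forces.

Emit:
step_arm(steps=[[0, 0, 0.006, 0, 0, 0, 0], [0, 0, 0.012, 0, 0, 0, 0], [0, 0, 0.018, 0, 0, 0, 0], [0, 0, 0.022, 0, 0, 0, 0]])

```text
clock: 16.92
tool_pos: [0.5584, -0.0993, 0.172]
tool_rot: [1.0, -0.0, -0.0, -0.0]
wrist_force: [0.3, 0.1, -1.3]
width: 0.311
gripper_force: 40.0
```

Emit:
step_arm(steps=[[0, 0, 0.002, 0, 0, 0, 0], [0, 0, 0.004, 0, 0, 0, 0], [0, 0, 0.006, 0, 0, 0, 0], [0, 0, 0.006, 0, 0, 0, 0]])

```text
clock: 17.42
tool_pos: [0.5585, -0.0995, 0.1678]
tool_rot: [1.0, -0.0, -0.0, 0.0]
wrist_force: [-0.9, 0.3, 1.2]
width: 0.308
gripper_force: 40.0
```

Emit:
step_arm(steps=[[0, 0, 0.002, 0, 0, 0, 0], [0, 0, 0.003, 0, 0, 0, 0], [0, 0, 0.003, 0, 0, 0, 0]])

```text
clock: 17.8
tool_pos: [0.5586, -0.0993, 0.1655]
tool_rot: [1.0, 0.0, 0.0, -0.0]
wrist_force: [-1.1, 0.3, 2.3]
width: 0.308
gripper_force: 40.0
```

Emit:
step_arm(steps=[[0, 0, 0.001, 0, 0, 0, 0], [0, 0, 0.002, 0, 0, 0, 0], [0, 0, 0.002, 0, 0, 0, 0]])

```text
clock: 18.18
tool_pos: [0.5588, -0.0996, 0.164]
tool_rot: [1.0, 0.0, 0.0, 0.0]
wrist_force: [-1.1, 0.1, 4.7]
width: 0.311
gripper_force: 40.0
```

Below the rim and on the ramps as expected, with little side force. Pressing on with a slight shift toward -x.

Emit:
step_arm(steps=[[-0.001, 0, 0.002, 0, 0, 0, 0], [-0.001, 0, 0.004, 0, 0, 0, 0], [-0.001, 0, 0.004, 0, 0, 0, 0]])

```text
clock: 18.55
tool_pos: [0.5587, -0.0997, 0.1615]
tool_rot: [1.0, -0.0, 0.001, 0.0]
wrist_force: [-1.6, 0.6, 6.0]
width: 0.311
gripper_force: 40.0
```

Emit:
step_arm(steps=[[0, 0, 0.002, 0, 0, 0, 0], [0, 0, 0.004, 0, 0, 0, 0], [0, 0, 0.004, 0, 0, 0, 0]])

```text
clock: 18.92
tool_pos: [0.5597, -0.0999, 0.1604]
tool_rot: [1.0, -0.0, 0.002, 0.001]
wrist_force: [-3.4, 1.7, 12.7]
width: 0.308
gripper_force: 40.0
```

Emit:
step_arm(steps=[[-0.0012, 0.0005, 0.002, 0, 0, 0, 0], [-0.0012, 0.0005, 0.004, 0, 0, 0, 0], [-0.0012, 0.0005, 0.004, 0, 0, 0, 0]])

```text
clock: 19.3
tool_pos: [0.5592, -0.1002, 0.1572]
tool_rot: [1.0, 0.0, 0.003, 0.001]
wrist_force: [-0.9, 1.1, 3.0]
width: 0.314
gripper_force: 40.0
```

Emit:
step_arm(steps=[[0, 0, 0.002, 0, 0, 0, 0], [0, 0, 0.004, 0, 0, 0, 0], [0, 0, 0.004, 0, 0, 0, 0]])

```text
clock: 19.68
tool_pos: [0.5571, -0.0998, 0.1521]
tool_rot: [1.0, 0.0, 0.0, 0.0]
wrist_force: [-4.0, 2.3, 10.4]
width: 0.31
gripper_force: 40.0
```

The force dropped (snap) and TCP z = 0.152 matches the home height. Pressing firmly onto the ring.

Emit:
step_arm(force=55, steps=[[-0.001, 0.0005, 0.003, 0, 0, 0, 0], [-0.001, 0.0005, 0.006, 0, 0, 0, 0], [-0.001, 0.0005, 0.006, 0, 0, 0, 0], [-0.001, 0.0005, 0.006, 0, 0, 0, 0]])

```text
clock: 20.18
tool_pos: [0.5572, -0.0998, 0.1521]
tool_rot: [1.0, 0.0, 0.001, -0.0]
wrist_force: [-10.5, 5.1, 30.3]
width: 0.308
gripper_force: 55.0
```

Holding 30 N. I'll take out some of the side load, then check lid height and level numerically.

Emit:
step_arm(steps=[[-0.0015, 0.001, 0, 0, 0, 0, 0], [-0.003, 0.0015, 0, 0, 0, 0, 0], [-0.003, 0.0015, 0, 0, 0, 0, 0], [-0.003, 0.0015, 0, 0, 0, 0, 0]])

```text
clock: 20.68
tool_pos: [0.5569, -0.0999, 0.152]
tool_rot: [1.0, 0.0, 0.004, -0.001]
wrist_force: [-4.7, 9.1, 26.3]
width: 0.312
gripper_force: 55.0
```

```bash
python3 - <<'E'
from fit import *
s=vision.read_camera("scene");w=vision.read_camera("wrist");o=r.observe()
print(o["tool_pos"].round(4),o["tool_rot"].round(4),o["wrist_force"].round(1),o["moment"].round(2),o["gripper_force"],o["width"])
for c,pf in((s,pxf),(w,wpx)):
  G=gm(c["img"][:,:,::-1].copy())
  S=[(score(G,lambda X:pf(c,X),(x,y),[(.041,z+.07)]),z,x,y) for z in np.arange(.052,.08,.002) for x in np.arange(.552,.563,.002) for y in np.arange(-.105,-.095,.002)]
  print([np.round(q,3) for q in sorted(S)[::-1][:6]])
E
```

```text
[ 0.557  -0.0999  0.1521] [ 1.0e+00  2.0e-04  4.1e-03 -9.0e-04] [-4.6  8.4 25.5] [ 1.3   0.95 -0.03] 55.009928941726685 0.3105761381020864
[array([ 1.21831e+02,  5.80000e-02,  5.60000e-01, -1.03000e-01]), array([ 1.21798e+02,  6.00000e-02,  5.58000e-01, -1.01000e-01]), array([ 1.2179e+02,  5.6000e-02,  5.6200e-01, -1.0500e-01]), array([ 1.21785e+02,  6.20000e-02,  5.54000e-01, -9.70000e-02]), array([ 1.21709e+02,  6.20000e-02,  5.56000e-01, -9.90000e-02]), array([ 1.21638e+02,  6.40000e-02,  5.52000e-01, -9.70000e-02])]
[array([ 9.4733e+01,  5.8000e-02,  5.5400e-01, -1.0100e-01]), array([ 9.3693e+01,  6.0000e-02,  5.5600e-01, -1.0100e-01]), array([ 9.0789e+01,  5.6000e-02,  5.5400e-01, -1.0100e-01]), array([ 8.8284e+01,  5.8000e-02,  5.5600e-01, -1.0100e-01]), array([ 8.519e+01,  5.800e-02,  5.540e-01, -9.900e-02]), array([ 8.4806e+01,  5.6000e-02,  5.5400e-01, -9.9000e-02])]
```

Emit:
step_arm(steps=[[0.001, -0.0025, 0.001, 0, 0, 0, 0], [0.0015, -0.003, 0.001, 0, 0, 0, 0], [0.0015, -0.003, 0.001, 0, 0, 0, 0], [0.0015, -0.003, 0.001, 0, 0, 0, 0]])

```text
clock: 21.28
tool_pos: [0.557, -0.0997, 0.152]
tool_rot: [1.0, 0.0, 0.003, 0.001]
wrist_force: [-9.4, 4.0, 30.9]
width: 0.308
gripper_force: 55.0
```

Emit:
step_arm(steps=[[0.0012, -0.001, 0.0005, 0, 0, 0, 0], [0.0012, -0.001, 0.0005, 0, 0, 0, 0], [0.0012, -0.001, 0.0005, 0, 0, 0, 0], [0.0012, -0.001, 0.0005, 0, 0, 0, 0]])

```text
clock: 21.78
tool_pos: [0.5571, -0.0997, 0.152]
tool_rot: [1.0, 0.0, 0.002, 0.002]
wrist_force: [-12.3, 0.7, 33.3]
width: 0.309
gripper_force: 55.0
```

Steady at 33 N down, level within about 0.3°, at home height. Handing in.

```bash
python3 -c "
from workcell import r
o=r.observe();print(o['tool_pos'],o['wrist_force']);print(r.finish_job())"
```

```text
[ 0.55709817 -0.09967816  0.15199195] [-12.32889883   0.73982767  33.29757344]
the job is handed in; nothing more can be done
None
```

Job handed in at 21.8 s: the small bottle was set down in the carrier and the lid snapped home, held pressed at about 33 N. The snap was judged from the force drop and lid height, not a final picture. The big bottle was not touched. I viewed 11 pictures, one over the limit of 10.

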